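Load the countersink into the collet chuck and tighten its nut

ROBOT

A 6-joint arm with a two-finger parallel gripper is mounted at the origin on the work surface. World frame = base frame: x ahead of the robot, y to its left, z up, the work surface at z = 0. Lengths are in mm, angles in rad, forces in N, time in s.
With the tool pointing down it reaches from about 350 to 775 mm from the base axis. Payload 7.3 kg.
Tool frame: the origin (TCP) lies at the very end of the fingers, on their centre line; the grasp point (between the pads) lies bot.grasp_offset behind it (bot.grasp_offset is the distance from the TCP to the grasp point, in mm); z points along the fingers, y is the line along which they close (so a half turn about z gives the same grasp; the last joint's range is limited). The gripper opens to 92 mm and grips with 3 to 60 N. Pads are 19 mm wide; open, the fingers measure 130 mm over their backs; the gripper's body (75 mm by 190 mm) begins 47 mm behind the grasp point.
Start: joints at [-1.258, 0.342, 1.524, -0, 1.275, -0.146], TCP at [232.532, -470.716, 226.741] pointing down, gripper open.
Joint ranges: [-2.53, 2.53], [-0.77, 2.02], [0.04, 2.7], [-1, 4.14], [0.28, 2.66], [-3.11, 3.11]. Speed limits (rad/s): [2.57, 2.57, 3.14, 3.14, 3.14, 3.14].

INTERFACE

Orientations are given as [roll, pitch, yaw] about the fixed x, y, z axes, in that order (R = Rz(yaw) Ry(pitch) Rx(roll)).
In Python, from plant import bot gives the robot as it stands. The module is installed in compiled form; this text tells all that it offers.
- The arm moves only by the shell command python3 -m handwheel 'ROWS'. ROWS is JSON, a list of rows, each an object of numbers: "claw": the finger opening in mm, from 0 to 91.8; "dx", "dy", "dz": the shift along the tool's x, y, z in mm; "rx", "ry", "rz": the turn, a rotation vector about the tool's x, y, z in rad. A call has 1 to 10 rows; each row shifts and turns the commanded pose from where the row before left it, along the tool's axes as they then stand; what a row does not reach is not made up. A row lasts 1/10 s, in which the tool goes at most 50 mm and 8.59 degrees, less where a joint would pass 70% of its speed; a pose out of reach is approached as far as the arm can. A call is refused whole if a number of a shift passes 50 or a number of a turn 0.15, either way. A call with a gripper value outside its range is refused whole. The fingers move at their own pace and stop on an object; the grip force is fixed at half the most. Time passes only in rows, so rows that do not move let the fingers close. It gives the time, the measured TCP pose, the force and the opening at its end, in the units of the state.
- bot.get_obs(): the state, without advancing time (a new reading comes with each control period).
- bot.capture(name): name is "scene" or "top" or "wrist"; returns a dict with "frame" (480x640x3 uint8, red, green, blue), "camera_matrix" (3x3 intrinsics, pixels), "view" (4x4, takes a point from world to camera coordinates); the wrist camera has in their place "mount" (4x4, takes a point from camera to tool coordinates, whose origin is the TCP and whose axes are the flange's). Camera axes: x right, y down, z forward; pixel columns grow to the right and rows downward; lengths in mm; the calibration is good to about 2 mm. A picture is of the moment at which its call begins: read the wrist's pose just before it. There is no depth.
- bot.close_job(): hands the job in, once; it reports no verdict.
The state is a dict: "time": time; "joint_positions": joint angles; "dq": joint speeds; "tau": joint torques, N m; "tool_pos": TCP position; "tcp_rot": TCP orientation; "contact_force": force on the tool from outside, world axes, zero at the start; "moment": the same for the moment, N m; "grip_width": finger opening in mm.
Only numpy, scipy, OpenCV 4.12 (cv2) and the standard library are available. Lean on these libraries where they do the work, as an engineer would, in place of code of your own. Each camera call takes 0.05 s, during which the arm holds its last target. There are 200 camera calls.

TASK

Take the brass-coloured countersink with the red ring out of the wooden cutter rack, set its shank into the collet chuck on the blue stand and gently push it fully home, then turn the hexagonal nut clockwise until the collet grips the shank firmly, without overtightening. Leave the countersink standing clamped in the chuck, and leave the other cutters and tools where they are.

Things in the scene. Friction and masses are not known exactly. Their poses are not given: they have to be found in the camera images.
- cutter_mid (a point): The countersink to load, upright in one of the rack's three holes (which one varies), shank down, z axis up. This point: on its axis, mid-height of the round brass-coloured head (20 mm diameter, 16 mm high, cone of 8.5 mm on top), 58 mm above the foot of the shank, 8 mm above the head's underside. About 80 g.
- cutter_tip (a point): Centre of the foot (lower end) of the countersink's shank, z up along the shank. The shank is steel, 10 mm in diameter, 50 mm long, slightly chamfered at the foot, with a red ring (13 mm) just under the head.
- rack: Wooden cutter rack, fixed, 50 x 165 x 40 mm, origin at the centre of its underside on the bench. Three blind holes along its y axis at -55, 0, +55 mm, 11.6 mm wide, 30 mm deep; each holds a cutter, whose head begins 18 mm above the block. Neighbours stand along the rack's y: take a cutter with the fingers closing along the rack's x.
- seat (a point): The depth stop at the bottom of the chuck's bore, on its upright axis, 98 mm above the bench, where the foot of the shank must rest. The mouth in the nut's top face, 32 mm above this point, is 16 mm wide; the loose jaws (30 to 13 mm above) leave at least 12 mm; the fixed chamfered guide bore below them is 11.6 mm wide and 12 mm deep. When home, 18 mm of shank show above the nut.
- nut_mid (a point): Centre of the dark steel hexagonal collet nut round the chuck's axis: 30 mm across flats, 24 mm high, 106 to 130 mm above the bench, 20 mm above the seat. Its flats face along this point's x axis and every 60 degrees from it. Clockwise from above closes the collet; it stays where it is left and does not rise or sink.
- jaw0: One of the three steel collet jaws inside the nut, 120 degrees apart and 17 mm high, which close on the shank as the nut turns. Barely visible from above. Only a mark: its origin lies on the bench under the chuck's axis and does not move with the jaw.
- jaw1: The second collet jaw, marked as jaw0.
- jaw2: The third collet jaw, marked as jaw0.
- cutter: The countersink as a whole; origin at the foot of its shank.
- stand: The fixed blue stand and chuck; origin on the bench under the chuck's axis. Base plate 120 x 100 x 18 mm; chuck body 46 mm in diameter up to 82 mm above the bench, then a neck of 26 mm up to the nut.
- nut: That nut as a whole. How far it stands from closed is unknown and cannot be seen: from the start it turns freely (steady friction 0.2 N m) by 0.5 to 2.1 rad until the jaws touch the shank; then the torque climbs by about 0.45 N m per rad of hand turning. Firm is about 0.21 N m (0.17 to 0.25) above the free-turning friction; over 0.29 N m above it is overtightened. It stays tight when let go.
- step_mid (a point): A bystander in the rack: steel step drill with a blue ring, same shank, stepped head 20 mm across at its base and 24 mm high. This point is 58 mm above its foot.
- burr_mid (a point): A bystander in the rack: dark ball burr with a green ring, same shank, ball 20 mm across. This point is 58 mm above its foot.
- multimeter: Bystander: red multimeter lying on the bench, 150 x 75 x 40 mm, origin at the centre of its underside.
- calculator: Bystander: grey calculator, 130 x 75 x 13 mm, lying on the bench.
- screwdriver: Bystander: orange-handled screwdriver lying on the bench.
- wrench: Bystander: steel wrench lying on the bench.
- bore: The fixed guide bore with the depth stop in the chuck below the jaws (see seat); origin on the bench under the chuck's axis.

How it is judged:
By the outcome, as a careful person would: the job done as asked, in the order asked, and still so for the second after the job is handed in, with the robot touching nothing.
It also fails if it takes over 72 s, if anything falls off the work surface, if the arm or the gripper's body presses on something with over 40 N, if the wrist force passes 120 N, or if a joint passes its speed limit or range.

## Working session

There is one attempt and no reset: what is moved stays moved. The work goes in short steps, Python scripts to look and compute and a shell command to move; the robot and the scene stay as the last step left them, time stands still between calls to the robot, and variables do not carry over. Pictures are saved under pics/ and viewed, on a budget of 10 in all, crops included, one or two more only if the job needs it, and the job is handed in when it is done.

```bash
mkdir -p pics
python3 - <<'E'
from plant import bot
import cv2,numpy as np
o=bot.get_obs();print(o,bot.grasp_offset)
for n in("scene","top"):
    c=bot.capture(n);cv2.imwrite(f"pics/{n}0.png",c["frame"][:,:,::-1]);print(n,c["camera_matrix"],c["view"])
    np.savez(f"{n}0.npz",**{k:v for k,v in c.items()})
E
```

```text
{'time': 0.0, 'joint_positions': array([-1.25804079e+00,  3.42680380e-01,  1.52501040e+00, -1.21135982e-05,
        1.27539883e+00, -1.45997147e-01]), 'dq': array([ 0.00028391,  0.00021858, -0.00203424,  0.00037106, -0.00025543,
        0.00079885]), 'tau': array([ 4.26207798e-04, -4.31237698e+01, -2.44217741e+01,  7.15392851e-02,
        5.61062491e-02, -1.20130626e-04]), 'tool_pos': array([ 232.37775342, -470.31935983,  226.06925178]), 'tcp_rot': array([-3.14010994e+00, -2.06314998e-04,  4.58756069e-01]), 'contact_force': array([-0.42419201,  0.09506122,  0.33849391]), 'moment': array([ 0.02130949, -0.06094868,  0.04131274]), 'grip_width': 91.93478126427371} 18.8
scene [[539.44770715   0.         322.01014211]
 [  0.         539.44770715 243.07739183]
 [  0.           0.           1.        ]] [[ 5.47261379e-01  8.36949210e-01 -4.58284374e-03 -3.37510778e+02]
 [ 5.35268018e-01 -3.54198061e-01 -7.66832369e-01 -2.58782568e+02]
 [-6.43422980e-01  4.17204690e-01 -6.41831064e-01  1.52488162e+03]
 [ 0.00000000e+00  0.00000000e+00  0.00000000e+00  1.00000000e+00]]
top [[584.65829668   0.         323.8991651 ]
 [  0.         584.65829668 233.06922427]
 [  0.           0.           1.        ]] [[-7.50056487e-03 -9.99949457e-01 -6.69513743e-03 -4.72709946e+00]
 [-9.90560317e-01  8.34623416e-03 -1.36823241e-01  6.30113867e+02]
 [ 1.36872205e-01  5.60568586e-03 -9.90572852e-01  1.08192214e+03]
 [ 0.00000000e+00  0.00000000e+00  0.00000000e+00  1.00000000e+00]]
```

View pics/top0.png

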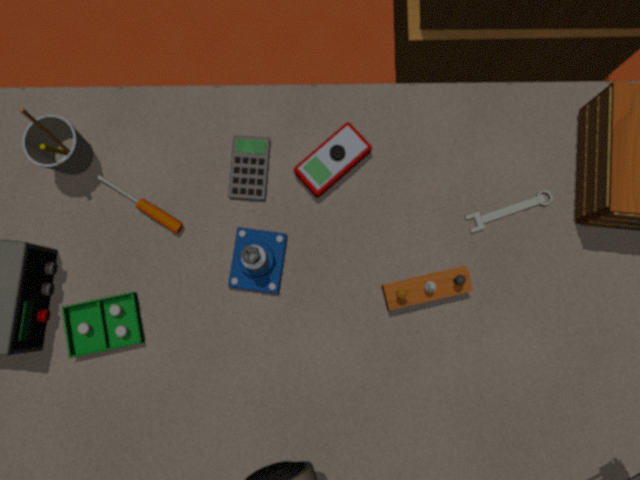

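View pics/scene0.png

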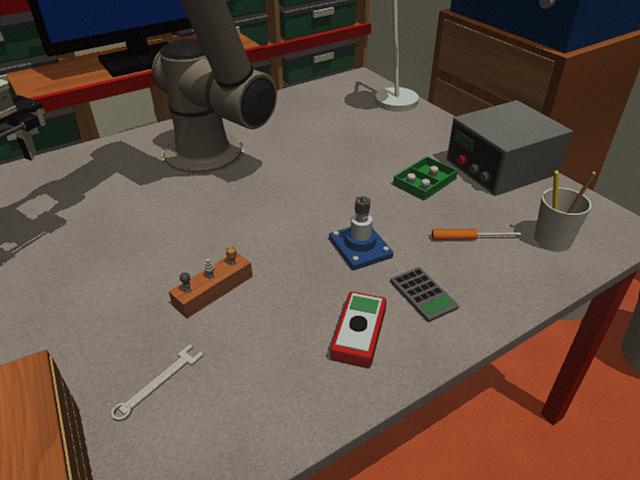

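The top view shows the brass countersink at about (402,294), at the left end of the rack (384–473, 268–311). The nut is at about (252,256) on the blue stand. Next I'll cast rays for their positions.

```bash
cat > h.py <<'E'
import numpy as np,cv2
def ray(K,V,uv,z):
    d=V[:3,:3].T@np.linalg.inv(K)@np.array([*uv,1.]);c=-V[:3,:3].T@V[:3,3]
    return c+d*(z-c[2])/d[2]
def proj(K,V,p):
    q=K@(V[:3,:3]@np.array(p)+V[:3,3]);return q[:2]/q[2]
def big(m,k=1):
    n,l,s,c=cv2.connectedComponentsWithStats(m.astype(np.uint8));i=1+np.argsort(-s[1:,4])[:k]
    return [(s[j],c[j],l==j) for j in i]
def wristview(c,o):  # world->camera
    from scipy.spatial.transform import Rotation as R
    T=np.eye(4);T[:3,:3]=R.from_euler('xyz',o['tcp_rot']).as_matrix();T[:3,3]=o['tool_pos']
    return np.linalg.inv(T@c['mount'])
E
python3 - <<'E'
from h import *
t=np.load("top0.npz");K,V,f=t["camera_matrix"],t["view"],t["frame"]
h=cv2.cvtColor(f,cv2.COLOR_RGB2HSV);H,S,Vv=[h[:,:,i].astype(int) for i in range(3)]
g=np.zeros(H.shape,bool);g[255:325,370:490]=1
wood=big(g&(S>130)&(H<20),1)[0];ct=cv2.findContours(wood[2].astype(np.uint8),0,2)[0][0]
r=cv2.minAreaRect(ct);bp=cv2.boxPoints(r);print(r)
print("rack corners z40",[ray(K,V,p,40).round(0)[:2] for p in bp])
for p in((402,294),(430,287),(459,280)):print(p,h[p[1],p[0]],ray(K,V,p,72))
g=np.zeros(H.shape,bool);g[220:300,220:295]=1
b=big(g&(H>95)&(H<125)&(S>120))[0];r=cv2.minAreaRect(cv2.findContours(b[2].astype(np.uint8),0,2)[0][0]);print("stand",r,ray(K,V,r[0],18),[ray(K,V,p,18).round(0)[:2] for p in cv2.boxPoints(r)])
print("nut",ray(K,V,(252,256),130))
for n,box in(("top",(220,285,225,290)),("scene",(340,385,190,250))):
    f=np.load(n+"0.npz")["frame"];a,b_,c,d=box
    pass
a=f=np.load("top0.npz")["frame"]
im=np.hstack([cv2.resize(t["frame"][225:295,215:295],(400,350),interpolation=2),cv2.resize(t["frame"][255:325,380:460],(400,350),interpolation=2)])
cv2.imwrite("pics/crop1.png",im[:,:,::-1])
E
```

```text
((427.0155334472656, 287.56793212890625), (26.40473747253418, 87.5144271850586), 77.125)
rack corners z40 [array([ 531., -119.]), array([ 567., -282.]), array([ 518., -292.]), array([ 482., -129.])]
(402, 294) [ 21 230 102] [ 511.28521465 -153.28516342   72.        ]
(430, 287) [ 53  10 104] [ 523.76515625 -205.34764935   72.        ]
(459, 280) [15 25 61] [ 536.26330607 -259.39563681   72.        ]
stand ((257.4582824707031, 260.1755065917969), (50.03499221801758, 60.37156677246094), 8.61564826965332) [581.09198451 120.83936196  18.        ] [array([531., 177.]), array([648., 161.]), array([632.,  64.]), array([515.,  81.])]
nut [578.24952219 117.09975963 130.        ]
```

View pics/crop1.png

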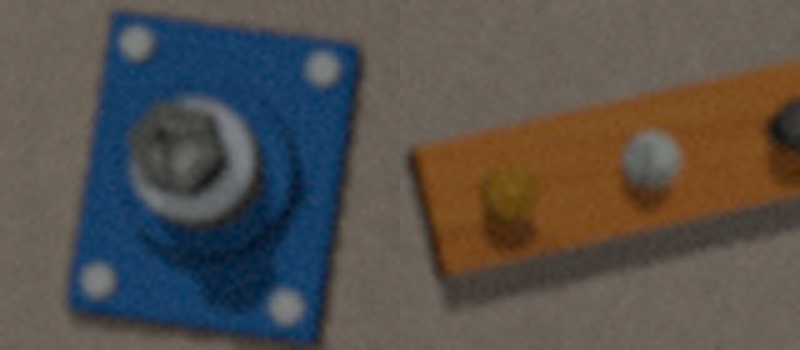

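```bash
python3 -m handwheel '[{"dx":39,"dy":-16},{"dx":39,"dy":-16},{"dx":39,"dy":-16},{"dx":39,"dy":-16},{"dx":39,"dy":-16},{"dx":39,"dy":-16},{"dx":39,"dy":-16},{"dx":39,"dy":-16},{"dx":39,"dy":-16},{"dx":39,"dy":-16}]' | tail -c 600; python3 -m handwheel '[{"rz":-0.133},{"rz":-0.133},{"rz":-0.133},{"rz":-0.133},{"rz":-0.133},{"rz":-0.133},{"rz":-0.133},{"rz":-0.133},{"rz":-0.133},{"rz":-0.133}]' | tail -c 600
cat > look.py <<'E'
import sys
from plant import bot
from h import *
o=bot.get_obs();c=bot.capture("wrist");V=wristview(c,o)
print(o["time"],o["tool_pos"].round(1),o["tcp_rot"].round(3),o["grip_width"].round(1))
np.savez(sys.argv[1]+".npz",K=c["camera_matrix"],V=V,f=c["frame"],mount=c["mount"],tp=o["tool_pos"])
cv2.imwrite(f"pics/{sys.argv[1]}.png",c["frame"][:,:,::-1])
E
python3 look.py w1
```

```text
invalid input at $[0]: expected keys claw, dx, dy, dz, rx, ry, rz
invalid input at $[0]: expected keys claw, dx, dy, dz, rx, ry, rz
Traceback (most recent call last):
  File "look.py", line 5, in <module>
    print(o["time"],o["tool_pos"].round(1),o["tcp_rot"].round(3),o["grip_width"].round(1))
                                                                 ^^^^^^^^^^^^^^^^^^^^^
AttributeError: 'float' object has no attribute 'round'
```

```bash
sed -i 's/o\["grip_width"\].round(1)/o["grip_width"]/' look.py
python3 -m handwheel '[{"claw":60,"dx":39,"dy":-16,"dz":0,"rx":0,"ry":0,"rz":0},{"claw":60,"dx":39,"dy":-16,"dz":0,"rx":0,"ry":0,"rz":0},{"claw":60,"dx":39,"dy":-16,"dz":0,"rx":0,"ry":0,"rz":0},{"claw":60,"dx":39,"dy":-16,"dz":0,"rx":0,"ry":0,"rz":0},{"claw":60,"dx":39,"dy":-16,"dz":0,"rx":0,"ry":0,"rz":0},{"claw":60,"dx":39,"dy":-16,"dz":0,"rx":0,"ry":0,"rz":0},{"claw":60,"dx":39,"dy":-16,"dz":0,"rx":0,"ry":0,"rz":0},{"claw":60,"dx":39,"dy":-16,"dz":0,"rx":0,"ry":0,"rz":0},{"claw":60,"dx":39,"dy":-16,"dz":0,"rx":0,"ry":0,"rz":0},{"claw":60,"dx":39,"dy":-16,"dz":0,"rx":0,"ry":0,"rz":0}]' | tail -c 600; python3 -m handwheel '[{"claw":60,"dx":0,"dy":0,"dz":0,"rx":0,"ry":0,"rz":-0.133},{"claw":60,"dx":0,"dy":0,"dz":0,"rx":0,"ry":0,"rz":-0.133},{"claw":60,"dx":0,"dy":0,"dz":0,"rx":0,"ry":0,"rz":-0.133},{"claw":60,"dx":0,"dy":0,"dz":0,"rx":0,"ry":0,"rz":-0.133},{"claw":60,"dx":0,"dy":0,"dz":0,"rx":0,"ry":0,"rz":-0.133},{"claw":60,"dx":0,"dy":0,"dz":0,"rx":0,"ry":0,"rz":-0.133},{"claw":60,"dx":0,"dy":0,"dz":0,"rx":0,"ry":0,"rz":-0.133},{"claw":60,"dx":0,"dy":0,"dz":0,"rx":0,"ry":0,"rz":-0.133},{"claw":60,"dx":0,"dy":0,"dz":0,"rx":0,"ry":0,"rz":-0.133},{"claw":60,"dx":0,"dy":0,"dz":0,"rx":0,"ry":0,"rz":-0.133}]' | tail -c 600
python3 look.py w1
```

```text
time: 1.15
tool_pos: [512.2, -153.0, 226.5]
tcp_rot: [-3.141, 0.0, 0.459]
contact_force: [0.8, 0.1, 0.5]
grip_width: 59.8
time: 2.15
tool_pos: [511.2, -154.4, 226.4]
tcp_rot: [-3.141, -0.0, 1.794]
contact_force: [-0.2, -0.1, 0.1]
grip_width: 59.9
2.15 [ 511.2 -154.4  226.4] [-3.141 -0.     1.794] 59.873850349784924
```

View pics/w1.png

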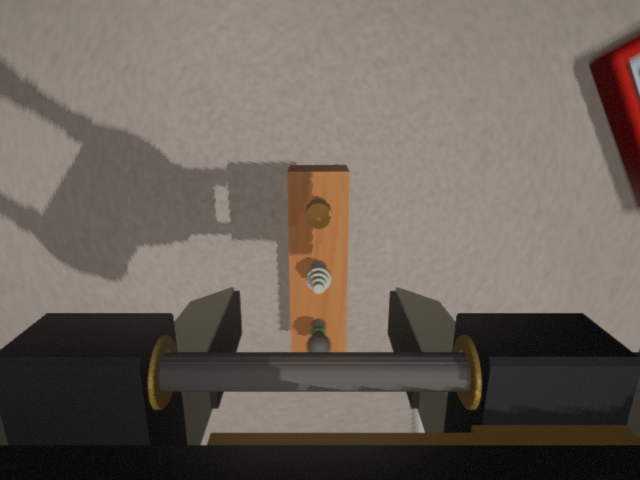

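The wrist view shows the brass head at about (319,213), and the rack (columns 289–349) runs straight up the image between the open fingers.

Run:
```python
from h import *
d=np.load("w1.npz");K,V,f,tp=d["K"],d["V"],d["f"],d["tp"]
h=cv2.cvtColor(f,cv2.COLOR_RGB2HSV).astype(int);print("mount",d["mount"].round(3).tolist())
print(h[205,319],h[220,319],h[185,319],h[280,340])
g=np.zeros(f.shape[:2],bool);g[190:240,300:340]=1
b=big(g&(h[:,:,0]>=16)&(h[:,:,1]>120)&(h[:,:,2]<140))[0];print(b[0],b[1]);c=b[1]
for z in(68,76):print(z,ray(K,V,c,z))
# rack edges in rows
for y in(175,190,250,262):
    m=np.where((h[y,250:400,1]>130))[0]+250;l,r=m.min(),m.max();P=ray(K,V,(l,y),40),ray(K,V,(r,y),40);print(y,l,r,P[0][:2].round(1),P[1][:2].round(1),((P[0]+P[1])/2)[:2].round(1))
print("proj cutter 513,-152,76",proj(K,V,(512.5,-152,76)))
```

```text
mount [[-0.001, -0.954, -0.3, 81.687], [1.0, -0.001, -0.0, -0.097], [0.0, -0.3, 0.954, -158.752], [0.0, 0.0, 0.0, 1.0]]
[ 17 159 119] [ 18 155 132] [ 14 150 170] [ 14 149 170]
[306 199  25  30 554] [317.83574007 214.22021661]
68 [ 513.30458725 -153.47015009   68.        ]
76 [ 512.79419383 -151.48714071   76.        ]
175 288 348 [ 484.4 -134. ] [ 531.5 -123.4] [ 508.  -128.7]
190 288 347 [ 486.9 -146. ] [ 533.7 -135.4] [ 510.3 -140.7]
250 289 346 [ 498.2 -196.3] [ 545.4 -185.6] [ 521.8 -191. ]
262 290 346 [ 501.3 -206.8] [ 548.  -196.2] [ 524.6 -201.5]
proj cutter 513,-152,76 [317.29385509 214.79022063]
```

```bash
python3 -m handwheel '[{"claw":60,"dx":1.5,"dy":2.2,"dz":40,"rx":0,"ry":0,"rz":0},{"claw":60,"dx":0,"dy":0,"dz":40,"rx":0,"ry":0,"rz":0},{"claw":60,"dx":0,"dy":0,"dz":40,"rx":0,"ry":0,"rz":0},{"claw":60,"dx":0,"dy":0,"dz":30,"rx":0,"ry":0,"rz":0},{"claw":60,"dx":0,"dy":0,"dz":15,"rx":0,"ry":0,"rz":0},{"claw":60,"dx":0,"dy":0,"dz":11,"rx":0,"ry":0,"rz":0},{"claw":15,"dx":0,"dy":0,"dz":0,"rx":0,"ry":0,"rz":0},{"claw":15,"dx":0,"dy":0,"dz":0,"rx":0,"ry":0,"rz":0},{"claw":15,"dx":0,"dy":0,"dz":0,"rx":0,"ry":0,"rz":0},{"claw":15,"dx":0,"dy":0,"dz":0,"rx":0,"ry":0,"rz":0}]'; python3 look.py w2
```

```text
time: 3.2
tool_pos: [513.8, -152.9, 51.7]
tcp_rot: [3.14, 0.001, 1.789]
contact_force: [-0.5, 0.4, 0.5]
grip_width: 32.9
3.2 [ 513.8 -152.9   51.7] [3.140e+00 1.000e-03 1.789e+00] 32.929580505417256
```

```bash
python3 -m handwheel '[{"claw":15,"dx":0,"dy":0,"dz":0,"rx":0,"ry":0,"rz":0},{"claw":15,"dx":0,"dy":0,"dz":0,"rx":0,"ry":0,"rz":0},{"claw":15,"dx":0,"dy":0,"dz":0,"rx":0,"ry":0,"rz":0},{"claw":15,"dx":0,"dy":0,"dz":0,"rx":0,"ry":0,"rz":0},{"claw":15,"dx":0,"dy":0,"dz":0,"rx":0,"ry":0,"rz":0},{"claw":15,"dx":0,"dy":0,"dz":0,"rx":0,"ry":0,"rz":0},{"claw":15,"dx":0,"dy":0,"dz":0,"rx":0,"ry":0,"rz":0}]'; python3 look.py w2
```

```text
time: 3.95
tool_pos: [513.5, -152.8, 51.1]
tcp_rot: [3.141, 0.001, 1.789]
contact_force: [0.1, 0.4, 5.5]
grip_width: 18.4
3.95 [ 513.5 -152.8   51.1] [3.141e+00 1.000e-03 1.789e+00] 18.435521543781615
```

View pics/w2.png

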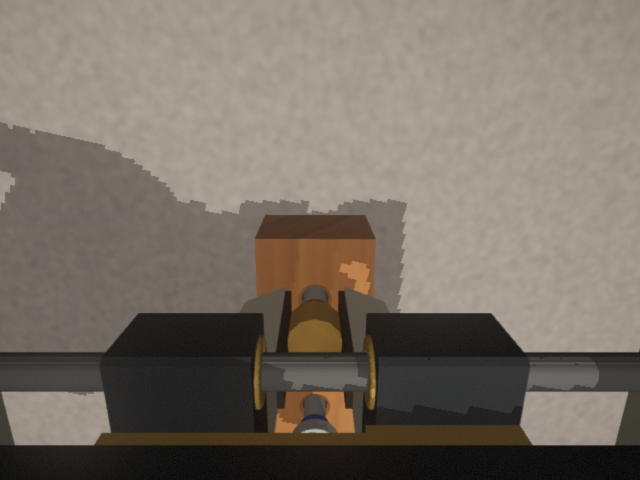

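The countersink sits between the pads near (316,330), with its shank visible at (315,295); the opening reads 18.4 mm. I'll lift it and check that it holds.

```bash
python3 -m handwheel '[{"claw":15,"dx":0,"dy":0,"dz":-5,"rx":0,"ry":0,"rz":0},{"claw":15,"dx":0,"dy":0,"dz":-10,"rx":0,"ry":0,"rz":0},{"claw":15,"dx":0,"dy":0,"dz":-20,"rx":0,"ry":0,"rz":0},{"claw":15,"dx":0,"dy":0,"dz":-30,"rx":0,"ry":0,"rz":0},{"claw":15,"dx":0,"dy":0,"dz":-45,"rx":0,"ry":0,"rz":0},{"claw":15,"dx":0,"dy":0,"dz":-45,"rx":0,"ry":0,"rz":0},{"claw":15,"dx":0,"dy":0,"dz":-20,"rx":0,"ry":0,"rz":0},{"claw":15,"dx":0,"dy":0,"dz":0,"rx":0,"ry":0,"rz":0}]'; python3 look.py w3
python3 - <<'E'
from plant import bot
import numpy as np,cv2
c=bot.capture("scene")
np.savez("scene3.npz",**c)
a=cv2.imread("pics/w3.png")
im=np.hstack([a[180:480,200:440],cv2.resize(c["frame"][150:300,130:330,::-1],(400,300),interpolation=2)])
cv2.imwrite("pics/c3.png",im)
E
```

```text
time: 4.8
tool_pos: [514.4, -153.1, 229.5]
tcp_rot: [3.136, 0.004, 1.789]
contact_force: [-0.4, 0.2, -1.0]
grip_width: 18.8
4.8 [ 514.4 -153.1  229.5] [3.136 0.004 1.789] 18.82971658275895
```

View pics/c3.png

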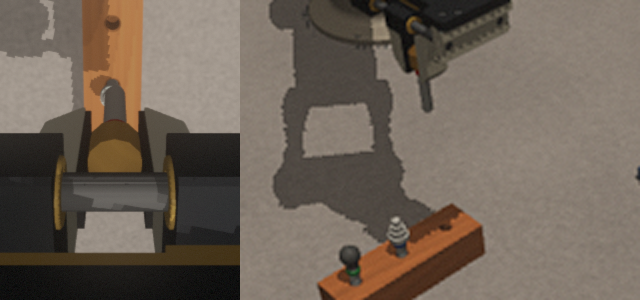

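The lifted cutter is between the pads: shank at about (310–325, 265–300) in the wrist view and (339,180)–(345,205) in the scene view. The shank appears to lean, so I'll magnify both views with the expected upright axis drawn in.

Run:
```python
from h import *
d=np.load("w3.npz");s=np.load("scene3.npz");tp=d["tp"]
print(d["mount"].round(3)[:3,3])
out=[]
for K,V,f,(x0,y0,w,hh) in((d["K"],d["V"],d["f"],(275,240,90,120)),(s["camera_matrix"],s["view"],s["frame"],(312,150,60,80))):
    k=480//hh if hh==120 else 6
    im=cv2.resize(f[y0:y0+hh,x0:x0+w],None,fx=k,fy=k,interpolation=2).copy()
    P=[((proj(K,V,tp+[0,0,z])-[x0,y0]+.5)*k).astype(int) for z in(40,18,-40)]
    print([ (p/k+[x0,y0]).round(1) for p in P])
    for a in P:cv2.circle(im,tuple(int(v) for v in a),3,(0,255,255),-1)
    out.append(im)
cv2.imwrite("pics/c4.png",np.hstack(out)[:,:,::-1])
```

```text
[ 8.16830e+01 -9.40000e-02 -1.58754e+02]
[array([316. , 370.2]), array([315.5, 334.8]), array([314.8, 274.2])]
[array([218.2, 166.8]), array([219.7, 177.3]), array([223.7, 203.7])]
```

View pics/c4.png

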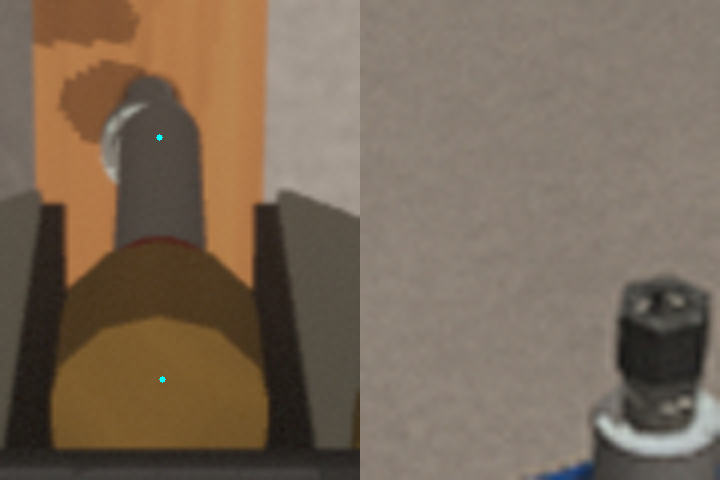

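The close view shows the shank centred at about column 314 and upright between the pads, with its foot matching the expected depth. (The right half of my crop landed on the nut instead.) Now I'll carry it towards the stand, stopping short for a wrist view of the nut.

```bash
python3 -m handwheel '[{"claw":15,"dx":20,"dy":12,"dz":0,"rx":0,"ry":0,"rz":0},{"claw":15,"dx":30,"dy":19,"dz":0,"rx":0,"ry":0,"rz":0},{"claw":15,"dx":30,"dy":19,"dz":0,"rx":0,"ry":0,"rz":0},{"claw":15,"dx":30,"dy":19,"dz":0,"rx":0,"ry":0,"rz":0},{"claw":15,"dx":30,"dy":19,"dz":0,"rx":0,"ry":0,"rz":0},{"claw":15,"dx":30,"dy":19,"dz":0,"rx":0,"ry":0,"rz":0},{"claw":15,"dx":20,"dy":14,"dz":0,"rx":0,"ry":0,"rz":0},{"claw":15,"dx":0,"dy":0,"dz":0,"rx":0,"ry":0,"rz":0},{"claw":15,"dx":0,"dy":0,"dz":0,"rx":0,"ry":0,"rz":0}]'; python3 look.py w5; python3 -c "
import cv2;a=cv2.imread('pics/w5.png')[100:300,200:440];cv2.imwrite('pics/c5.png',cv2.resize(a,None,fx=3,fy=3,interpolation=2))"
```

```text
time: 5.8
tool_pos: [589.3, 59.2, 223.6]
tcp_rot: [-3.138, -0.0, 1.79]
contact_force: [1.3, -0.7, -1.1]
grip_width: 18.7
5.8 [589.3  59.2 223.6] [-3.138 -0.     1.79 ] 18.683454293853927
```

View pics/c5.png

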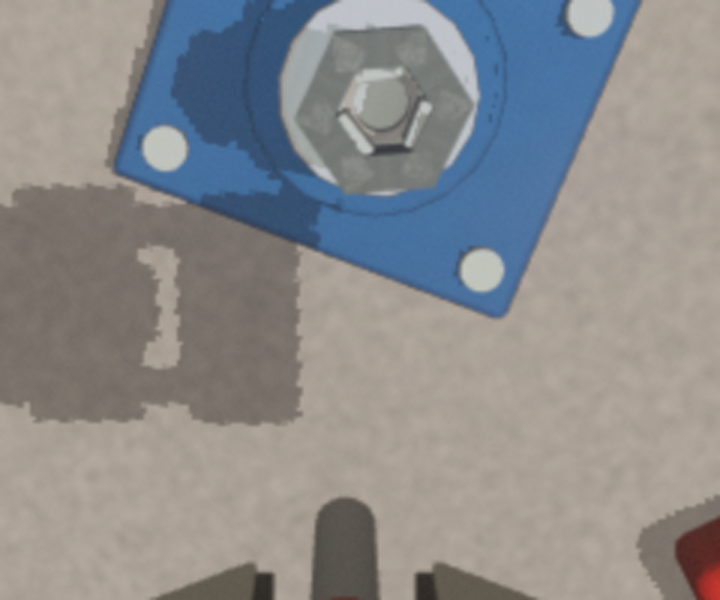

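The nut's hexagon is clear, with crop corners at about (332,33), (421,26), (474,101), (437,188), (347,193) and (297,113). The jaws are open in the middle at (383,103), and the shank foot ends near (345,500).

Run:
```python
from h import *
d=np.load("w5.npz");K,V,f,tp=d["K"],d["V"],d["f"],d["tp"]
c=np.float32([(332,33),(421,26),(474,101),(437,188),(347,193),(297,113)])/3+np.float32([200,100])-np.float32(1/3)
g=cv2.cvtColor(f,cv2.COLOR_RGB2GRAY)
c2=cv2.cornerSubPix(g,c.reshape(-1,1,2).copy(),(4,4),(-1,-1),(3,30,.01)).reshape(-1,2)
for q in(c,c2):
    P=np.array([ray(K,V,p,130) for p in q])[:,:2];m=P.mean(0);a=np.unwrap(np.arctan2(*(P-m).T[::-1]))
    r=np.hypot(*(P-m).T);print("centre",m.round(2),"r",r.round(1),"corner ang mod60",(np.degrees(a)%60).round(1))
for z in(40.5,):
    p=proj(K,V,tp-[0,0,z]);print("expected foot px crop",(p-[200,100])*3, "far edge",(proj(K,V,tp+np.array([-.217*5,.976*5,-z]))-[200,100])*3)
print("axis check at foot: px/mm",(proj(K,V,tp+np.array([.976,.217,-40.5]))-p)*3)
```

```text
centre [582.56 122.23] r [17.3 16.7 17.1 18.  17.3 16.7] corner ang mod60 [17.9 19.1 18.1 17.4 18.  14.5]
centre [582.54 122.38] r [17.7 17.  17.6 19.5 17.  16.8] corner ang mod60 [15.8 18.7 15.2 16.9 10.4 15. ]
expected foot px crop [345.39056622 521.56151014] far edge [345.39754056 493.42192724]
axis check at foot: px/mm [6.01780971 0.00832411]
```

```bash
python3 -m handwheel '[{"claw":15,"dx":20,"dy":2,"dz":0,"rx":0,"ry":0,"rz":0},{"claw":15,"dx":30,"dy":3,"dz":0,"rx":0,"ry":0,"rz":0},{"claw":15,"dx":12.9,"dy":2.2,"dz":0,"rx":0,"ry":0,"rz":0},{"claw":15,"dx":0,"dy":0,"dz":20,"rx":0,"ry":0,"rz":0},{"claw":15,"dx":0,"dy":0,"dz":20,"rx":0,"ry":0,"rz":0},{"claw":15,"dx":0,"dy":0,"dz":5,"rx":0,"ry":0,"rz":0},{"claw":15,"dx":0,"dy":0,"dz":0,"rx":0,"ry":0,"rz":0},{"claw":15,"dx":0,"dy":0,"dz":0,"rx":0,"ry":0,"rz":0}]'; python3 look.py w6; python3 -c "
import cv2;a=cv2.imread('pics/w6.png')[200:360,220:420];cv2.imwrite('pics/c6.png',cv2.resize(a,None,fx=3.5,fy=3.5,interpolation=2))"
```

```text
time: 6.65
tool_pos: [584.1, 121.4, 181.5]
tcp_rot: [3.14, 0.0, 1.788]
contact_force: [-0.6, 0.1, -1.5]
grip_width: 19.1
6.65 [584.1 121.4 181.5] [3.14  0.    1.788] 19.074708581770615
```

View pics/c6.png

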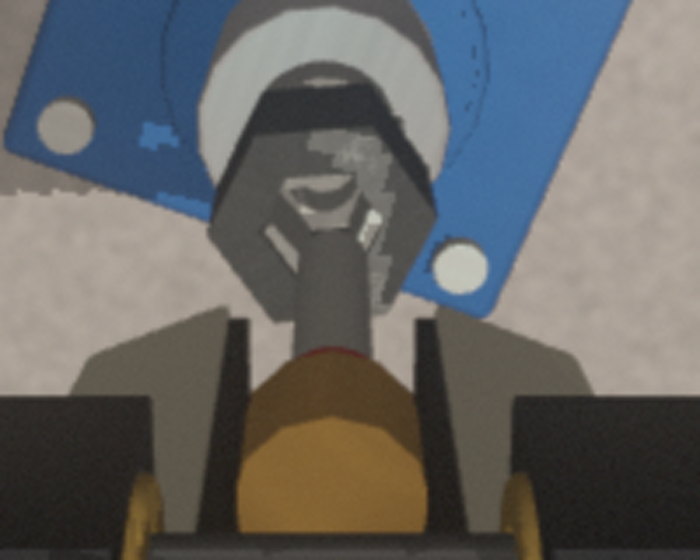

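The foot sits about 10 crop px to the right of the nut's centre, i.e. about 1.4 mm along tool +y. That agrees with the measured TCP error, so I'll correct it.

```bash
python3 -m handwheel '[{"claw":15,"dx":1.1,"dy":-1.3,"dz":0,"rx":0,"ry":0,"rz":0},{"claw":15,"dx":0,"dy":0,"dz":0,"rx":0,"ry":0,"rz":0},{"claw":15,"dx":0,"dy":0,"dz":0,"rx":0,"ry":0,"rz":0}]'; python3 -m handwheel '[{"claw":15,"dx":0,"dy":0,"dz":5,"rx":0,"ry":0,"rz":0},{"claw":15,"dx":0,"dy":0,"dz":5,"rx":0,"ry":0,"rz":0},{"claw":15,"dx":0,"dy":0,"dz":5,"rx":0,"ry":0,"rz":0},{"claw":15,"dx":0,"dy":0,"dz":0,"rx":0,"ry":0,"rz":0}]'
```

```text
time: 7.0
tool_pos: [582.2, 122.9, 181.1]
tcp_rot: [3.141, 0.0, 1.789]
contact_force: [0.1, -0.1, -0.4]
grip_width: 19.0
time: 7.4
tool_pos: [581.6, 122.7, 164.5]
tcp_rot: [-3.139, -0.0, 1.789]
contact_force: [-0.1, -0.1, -0.5]
grip_width: 19.4
```

```bash
python3 -m handwheel '[{"claw":15,"dx":-0.4,"dy":0.3,"dz":3,"rx":0,"ry":0,"rz":0},{"claw":15,"dx":0,"dy":0,"dz":3,"rx":0,"ry":0,"rz":0},{"claw":15,"dx":0,"dy":0,"dz":2,"rx":0,"ry":0,"rz":0},{"claw":15,"dx":0,"dy":0,"dz":0,"rx":0,"ry":0,"rz":0}]';python3 -m handwheel '[{"claw":15,"dx":0,"dy":0,"dz":3,"rx":0,"ry":0,"rz":0},{"claw":15,"dx":0,"dy":0,"dz":3,"rx":0,"ry":0,"rz":0},{"claw":15,"dx":0,"dy":0,"dz":0,"rx":0,"ry":0,"rz":0}]'
```

```text
time: 7.8
tool_pos: [582.3, 122.5, 157.4]
tcp_rot: [-3.141, -0.0, 1.789]
contact_force: [0.5, 0.5, -0.2]
grip_width: 18.7
time: 8.1
tool_pos: [582.2, 122.5, 151.1]
tcp_rot: [-3.141, -0.0, 1.789]
contact_force: [-0.6, 0.1, -0.6]
grip_width: 19.1
```

```bash
python3 -m handwheel '[{"claw":15,"dx":0,"dy":0,"dz":2,"rx":0,"ry":0,"rz":0},{"claw":15,"dx":0,"dy":0,"dz":2,"rx":0,"ry":0,"rz":0},{"claw":15,"dx":0,"dy":0,"dz":0,"rx":0,"ry":0,"rz":0}]';python3 -m handwheel '[{"claw":15,"dx":0,"dy":0,"dz":2,"rx":0,"ry":0,"rz":0},{"claw":15,"dx":0,"dy":0,"dz":2,"rx":0,"ry":0,"rz":0},{"claw":15,"dx":0,"dy":0,"dz":0,"rx":0,"ry":0,"rz":0}]'
```

```text
time: 8.4
tool_pos: [582.3, 122.5, 147.4]
tcp_rot: [-3.141, 0.0, 1.789]
contact_force: [-0.9, -0.4, -1.0]
grip_width: 18.7
time: 8.7
tool_pos: [582.3, 122.5, 143.3]
tcp_rot: [-3.141, 0.0, 1.789]
contact_force: [-0.1, 0.5, -1.6]
grip_width: 18.8
```

In the guide bore with no resistance. About 5 mm remains.

```bash
python3 -m handwheel '[{"claw":15,"dx":0,"dy":0,"dz":1.5,"rx":0,"ry":0,"rz":0},{"claw":15,"dx":0,"dy":0,"dz":1,"rx":0,"ry":0,"rz":0},{"claw":15,"dx":0,"dy":0,"dz":0,"rx":0,"ry":0,"rz":0}]';python3 -m handwheel '[{"claw":15,"dx":0,"dy":0,"dz":1,"rx":0,"ry":0,"rz":0},{"claw":15,"dx":0,"dy":0,"dz":0,"rx":0,"ry":0,"rz":0}]'; python3 -m handwheel '[{"claw":15,"dx":0,"dy":0,"dz":1,"rx":0,"ry":0,"rz":0},{"claw":15,"dx":0,"dy":0,"dz":0,"rx":0,"ry":0,"rz":0}]'
```

```text
time: 9.0
tool_pos: [582.4, 122.5, 141.0]
tcp_rot: [-3.141, 0.0, 1.789]
contact_force: [-0.6, 0.5, -0.4]
grip_width: 19.1
time: 9.2
tool_pos: [582.5, 122.5, 140.1]
tcp_rot: [-3.141, 0.0, 1.789]
contact_force: [0.1, -0.1, 0.5]
grip_width: 18.8
time: 9.4
tool_pos: [582.6, 122.5, 139.3]
tcp_rot: [3.141, 0.0, 1.789]
contact_force: [-0.3, -0.8, -1.0]
grip_width: 18.8
```

```bash
python3 -m handwheel '[{"claw":15,"dx":0,"dy":0,"dz":1,"rx":0,"ry":0,"rz":0},{"claw":15,"dx":0,"dy":0,"dz":0,"rx":0,"ry":0,"rz":0}]';python3 -m handwheel '[{"claw":15,"dx":0,"dy":0,"dz":0.7,"rx":0,"ry":0,"rz":0},{"claw":15,"dx":0,"dy":0,"dz":0,"rx":0,"ry":0,"rz":0}]'
```

```text
time: 9.6
tool_pos: [582.8, 122.5, 139.1]
tcp_rot: [3.14, 0.0, 1.789]
contact_force: [-1.3, 0.7, 5.7]
grip_width: 18.9
time: 9.8
tool_pos: [583.0, 122.5, 139.0]
tcp_rot: [3.14, 0.0, 1.789]
contact_force: [-2.5, -1.1, 8.6]
grip_width: 19.1
```

The foot is home: force rises to 8.6 N with the TCP stopped at 139.0, where 139.1 was expected. Now I'll release, rotate to the nut's flats (tool y at 47.5°) and go down.

```bash
python3 -m handwheel '[{"claw":60,"dx":0,"dy":0,"dz":-0.5,"rx":0,"ry":0,"rz":0},{"claw":60,"dx":0,"dy":0,"dz":0,"rx":0,"ry":0,"rz":0},{"claw":60,"dx":0,"dy":0,"dz":0,"rx":0,"ry":0,"rz":0},{"claw":60,"dx":0,"dy":0,"dz":0,"rx":0,"ry":0,"rz":-0.122},{"claw":60,"dx":0,"dy":0,"dz":0,"rx":0,"ry":0,"rz":-0.122},{"claw":60,"dx":0,"dy":0,"dz":0,"rx":0,"ry":0,"rz":-0.122},{"claw":60,"dx":0,"dy":0,"dz":0,"rx":0,"ry":0,"rz":-0.122},{"claw":60,"dx":0,"dy":0,"dz":0,"rx":0,"ry":0,"rz":-0.122},{"claw":60,"dx":0,"dy":0,"dz":0,"rx":0,"ry":0,"rz":0},{"claw":60,"dx":0,"dy":0,"dz":0,"rx":0,"ry":0,"rz":0}]'; python3 look.py w7;  python3 -c "
import cv2;a=cv2.imread('pics/w7.png')[200:440,180:460];cv2.imwrite('pics/c7.png',cv2.resize(a,None,fx=2.5,fy=2.5,interpolation=2))"
```

```text
time: 10.8
tool_pos: [582.4, 122.5, 137.7]
tcp_rot: [-3.141, -0.0, 2.396]
contact_force: [0.1, 0.6, -0.4]
grip_width: 60.2
10.8 [582.4 122.5 137.7] [-3.141 -0.     2.396] 60.22607613320857
```

View pics/c7.png

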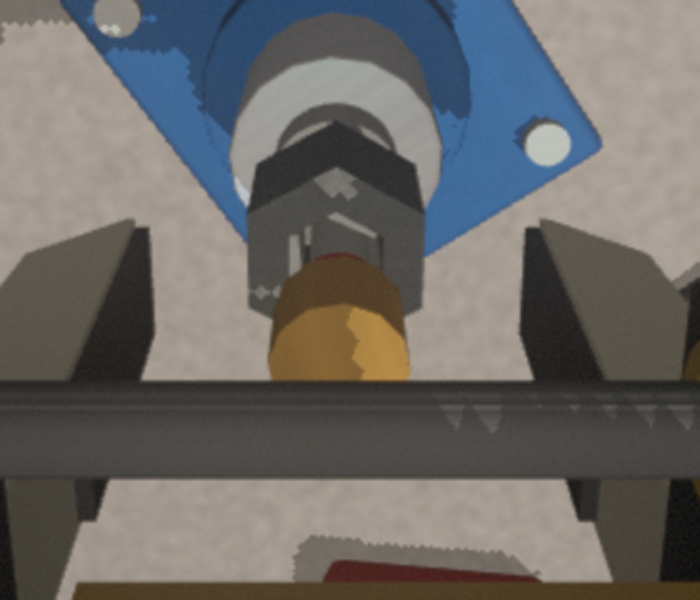

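The nut's flats (crop columns 248 and 424) run parallel to the pads and are centred between them, and the countersink stands seated. I'll descend and grip.

```bash
python3 -m handwheel '[{"claw":60,"dx":0,"dy":0,"dz":9,"rx":0,"ry":0,"rz":0},{"claw":60,"dx":0,"dy":0,"dz":9,"rx":0,"ry":0,"rz":0},{"claw":60,"dx":0,"dy":0,"dz":5,"rx":0,"ry":0,"rz":0},{"claw":60,"dx":0,"dy":0,"dz":3,"rx":0,"ry":0,"rz":0},{"claw":60,"dx":0,"dy":0,"dz":0,"rx":0,"ry":0,"rz":0}]' && python3 -m handwheel '[{"claw":25,"dx":0,"dy":0,"dz":0,"rx":0,"ry":0,"rz":0},{"claw":25,"dx":0,"dy":0,"dz":0,"rx":0,"ry":0,"rz":0},{"claw":25,"dx":0,"dy":0,"dz":0,"rx":0,"ry":0,"rz":0},{"claw":25,"dx":0,"dy":0,"dz":0,"rx":0,"ry":0,"rz":0},{"claw":25,"dx":0,"dy":0,"dz":0,"rx":0,"ry":0,"rz":0},{"claw":25,"dx":0,"dy":0,"dz":0,"rx":0,"ry":0,"rz":0},{"claw":25,"dx":0,"dy":0,"dz":0,"rx":0,"ry":0,"rz":0},{"claw":25,"dx":0,"dy":0,"dz":0,"rx":0,"ry":0,"rz":0}]'
cat > m.py <<'E'
from plant import bot
import numpy as np
# camera calls give 0.05 s each: fresh readings while holding
r=[]
for i in range(4):
    o=bot.get_obs();r.append(np.r_[o["moment"],o["tau"][5],o["tcp_rot"][2],o["joint_positions"][5],o["contact_force"]]);bot.capture("top")
r=np.array(r);print(o["time"],"Mz",r[:,2].round(3),"tau6",r[:,3].round(3),"yaw",r[:,4].mean().round(4),"j6",r[0,5].round(3),"F",r[:,6:].mean(0).round(1),"w",o["grip_width"])
E
python3 m.py
```

```text
time: 11.35
tool_pos: [582.2, 122.4, 111.3]
tcp_rot: [-3.141, -0.001, 2.399]
contact_force: [-1.2, 0.0, -0.2]
grip_width: 60.0
time: 12.15
tool_pos: [582.4, 122.3, 112.2]
tcp_rot: [-3.141, 0.0, 2.399]
contact_force: [-1.3, -2.2, 3.4]
grip_width: 29.6
12.3 Mz [-0.091 -0.133 -0.098 -0.144] tau6 [-0.103 -0.105 -0.106 -0.107] yaw 2.3987 j6 -0.749 F [-2.7 -2.5  3.6] w 30.089777286344862
```

```bash
python3 -m handwheel '[{"claw":25,"dx":0,"dy":0,"dz":0,"rx":0,"ry":0,"rz":0.05},{"claw":25,"dx":0,"dy":0,"dz":0,"rx":0,"ry":0,"rz":0.05},{"claw":25,"dx":0,"dy":0,"dz":0,"rx":0,"ry":0,"rz":0.05}]'; python3 m.py;  python3 -m handwheel '[{"claw":25,"dx":0,"dy":0,"dz":0,"rx":0,"ry":0,"rz":0.05},{"claw":25,"dx":0,"dy":0,"dz":0,"rx":0,"ry":0,"rz":0.05},{"claw":25,"dx":0,"dy":0,"dz":0,"rx":0,"ry":0,"rz":0.05}]'; python3 m.py
```

```text
time: 12.65
tool_pos: [582.4, 122.3, 112.2]
tcp_rot: [-3.141, 0.0, 2.247]
contact_force: [-2.7, -2.5, 3.8]
grip_width: 29.9
12.8 Mz [ 0.232  0.122 -0.149 -0.204] tau6 [-0.455 -0.074  0.369 -0.044] yaw 2.2477 j6 -0.598 F [-3.4 -3.3  4.4] w 29.633280631825663
time: 13.15
tool_pos: [582.5, 122.3, 112.2]
tcp_rot: [-3.141, 0.0, 2.099]
contact_force: [-3.8, -3.7, 4.0]
grip_width: 29.7
13.3 Mz [ 0.237  0.071 -0.125 -0.136] tau6 [-0.455  0.013  0.347 -0.04 ] yaw 2.0984 j6 -0.449 F [-3.3 -3.2  4.6] w 29.68981555598459
```

The moment while turning is about 0.235 N m (0.2 friction plus a bias of about 0.035), so the target while turning is about 0.445. Continuing in equal batches.

```bash
sed -i 's/range(4)/range(2)/' m.py; for i in 1; do python3 -m handwheel '[{"claw":25,"dx":0,"dy":0,"dz":0,"rx":0,"ry":0,"rz":0.05},{"claw":25,"dx":0,"dy":0,"dz":0,"rx":0,"ry":0,"rz":0.05},{"claw":25,"dx":0,"dy":0,"dz":0,"rx":0,"ry":0,"rz":0.05}]' >/dev/null; python3 m.py;  python3 -m handwheel '[{"claw":25,"dx":0,"dy":0,"dz":0,"rx":0,"ry":0,"rz":0.05},{"claw":25,"dx":0,"dy":0,"dz":0,"rx":0,"ry":0,"rz":0.05},{"claw":25,"dx":0,"dy":0,"dz":0,"rx":0,"ry":0,"rz":0.05}]'>/dev/null; python3 m.py; done
```

```text
13.7 Mz [0.208 0.119] tau6 [-0.455  0.016] yaw 1.9474 j6 -0.299 F [-3.2 -3.5  4.7] w 29.632159880580165
14.1 Mz [0.199 0.118] tau6 [-0.438  0.032] yaw 1.7978 j6 -0.15 F [-3.1 -3.   5.4] w 29.975566316179457
```

```bash
python3 -m handwheel '[{"claw":25,"dx":0,"dy":0,"dz":0,"rx":0,"ry":0,"rz":0.05},{"claw":25,"dx":0,"dy":0,"dz":0,"rx":0,"ry":0,"rz":0.05},{"claw":25,"dx":0,"dy":0,"dz":0,"rx":0,"ry":0,"rz":0.05}]' >/dev/null; python3 m.py;  python3 -m handwheel '[{"claw":25,"dx":0,"dy":0,"dz":0,"rx":0,"ry":0,"rz":0.05},{"claw":25,"dx":0,"dy":0,"dz":0,"rx":0,"ry":0,"rz":0.05},{"claw":25,"dx":0,"dy":0,"dz":0,"rx":0,"ry":0,"rz":0.05}]'>/dev/null; python3 m.py
```

```text
14.5 Mz [0.294 0.142] tau6 [-0.39   0.022] yaw 1.648 j6 0.0 F [-2.8 -3.4  5.7] w 29.632116319535356
14.9 Mz [0.376 0.178] tau6 [-0.336  0.134] yaw 1.4987 j6 0.15 F [-2.2 -4.1  4.7] w 30.323678589734193
```

```bash
python3 -m handwheel '[{"claw":25,"dx":0,"dy":0,"dz":0,"rx":0,"ry":0,"rz":0.05},{"claw":25,"dx":0,"dy":0,"dz":0,"rx":0,"ry":0,"rz":0.05}]' >/dev/null; python3 m.py
```

```text
15.2 Mz [0.351 0.229] tau6 [-0.327  0.17 ] yaw 1.399 j6 0.249 F [-2.6 -3.6  5.4] w 30.043099424244627
```

```bash
cat > q.py <<'E'
from plant import bot
o=bot.get_obs();print(o["time"],"Mz %.3f tau6 %.3f yaw %.4f w %.2f"%(o["moment"][2],o["tau"][5],o["tcp_rot"][2],o["grip_width"]))
E
python3 -m handwheel '[{"claw":25,"dx":0,"dy":0,"dz":0,"rx":0,"ry":0,"rz":0.02}]' >/dev/null; python3 q.py; python3 -m handwheel '[{"claw":25,"dx":0,"dy":0,"dz":0,"rx":0,"ry":0,"rz":0.02}]' >/dev/null; python3 q.py
python3 -m handwheel '[{"claw":25,"dx":0,"dy":0,"dz":0,"rx":0,"ry":0,"rz":0}]' >/dev/null; python3 q.py;python3 -m handwheel '[{"claw":25,"dx":0,"dy":0,"dz":0,"rx":0,"ry":0,"rz":0}]' >/dev/null; python3 q.py
```

```text
15.35 Mz 0.366 tau6 -0.021 yaw 1.3820 w 29.39
15.45 Mz 0.370 tau6 0.100 yaw 1.3617 w 29.83
15.55 Mz 0.243 tau6 0.430 yaw 1.3618 w 29.67
15.65 Mz 0.255 tau6 0.233 yaw 1.3622 w 29.75
```

```bash
python3 -m handwheel '[{"claw":25,"dx":0,"dy":0,"dz":0,"rx":0,"ry":0,"rz":0.02}]' >/dev/null; python3 q.py; python3 -m handwheel '[{"claw":25,"dx":0,"dy":0,"dz":0,"rx":0,"ry":0,"rz":0.02}]' >/dev/null; python3 q.py
```

```text
15.75 Mz 0.393 tau6 -0.051 yaw 1.3422 w 29.90
15.85 Mz 0.353 tau6 0.113 yaw 1.3217 w 29.64
```

```bash
for k in 1; do python3 q.py; python3 -m handwheel '[{"claw":25,"dx":0,"dy":0,"dz":0,"rx":0,"ry":0,"rz":0},{"claw":25,"dx":0,"dy":0,"dz":0,"rx":0,"ry":0,"rz":0},{"claw":25,"dx":0,"dy":0,"dz":0,"rx":0,"ry":0,"rz":0}]' >/dev/null; python3 q.py
python3 -m handwheel '[{"claw":25,"dx":0,"dy":0,"dz":0,"rx":0,"ry":0,"rz":0.007}]' >/dev/null; python3 q.py; python3 -m handwheel '[{"claw":25,"dx":0,"dy":0,"dz":0,"rx":0,"ry":0,"rz":0.007}]' >/dev/null; python3 q.py; python3 -m handwheel '[{"claw":25,"dx":0,"dy":0,"dz":0,"rx":0,"ry":0,"rz":0.007}]' >/dev/null; python3 q.py; done
```

```text
15.85 Mz 0.353 tau6 0.113 yaw 1.3217 w 29.64
16.15 Mz 0.226 tau6 0.242 yaw 1.3222 w 29.96
16.25 Mz 0.384 tau6 0.250 yaw 1.3154 w 29.90
16.35 Mz 0.444 tau6 0.274 yaw 1.3081 w 29.45
16.45 Mz 0.424 tau6 0.300 yaw 1.3010 w 29.70
```

Wound up and turning slowly, the moment reads about 0.434 N m, which is about 0.21 above free turning. The angle since contact gives about 0.24. Both are within the firm band, so I'll release and withdraw straight up.

```bash
python3 -m handwheel '[{"claw":60,"dx":0,"dy":0,"dz":0,"rx":0,"ry":0,"rz":0},{"claw":60,"dx":0,"dy":0,"dz":0,"rx":0,"ry":0,"rz":0},{"claw":60,"dx":0,"dy":0,"dz":0,"rx":0,"ry":0,"rz":0},{"claw":60,"dx":0,"dy":0,"dz":0,"rx":0,"ry":0,"rz":0},{"claw":60,"dx":0,"dy":0,"dz":0,"rx":0,"ry":0,"rz":0}]' && python3 -m handwheel '[{"claw":60,"dx":0,"dy":0,"dz":-10,"rx":0,"ry":0,"rz":0},{"claw":60,"dx":0,"dy":0,"dz":-25,"rx":0,"ry":0,"rz":0},{"claw":60,"dx":0,"dy":0,"dz":-35,"rx":0,"ry":0,"rz":0},{"claw":60,"dx":0,"dy":0,"dz":-35,"rx":0,"ry":0,"rz":0},{"claw":60,"dx":0,"dy":0,"dz":-15,"rx":0,"ry":0,"rz":0},{"claw":60,"dx":0,"dy":0,"dz":0,"rx":0,"ry":0,"rz":0}]'; python3 look.py w8
python3 - <<'E'
from plant import bot
import cv2,numpy as np
f=bot.capture("scene")["frame"][:,:,::-1]
a=cv2.imread("pics/w8.png")
im=np.hstack([cv2.resize(a[150:400,210:430],None,fx=1.6,fy=1.6),cv2.resize(f[170:320,160:400],(440,400),interpolation=2)[:,:]])
cv2.imwrite("pics/c8.png",im)
E
```

```text
time: 16.95
tool_pos: [582.5, 122.6, 111.8]
tcp_rot: [-3.142, -0.0, 1.298]
contact_force: [-0.3, 0.9, -0.6]
grip_width: 59.5
time: 17.55
tool_pos: [583.8, 122.7, 235.7]
tcp_rot: [3.135, -0.002, 1.298]
contact_force: [0.4, 0.2, 0.5]
grip_width: 60.0
17.55 [583.8 122.7 235.7] [ 3.135e+00 -2.000e-03  1.298e+00] 60.01778798448061
```

View pics/c8.png

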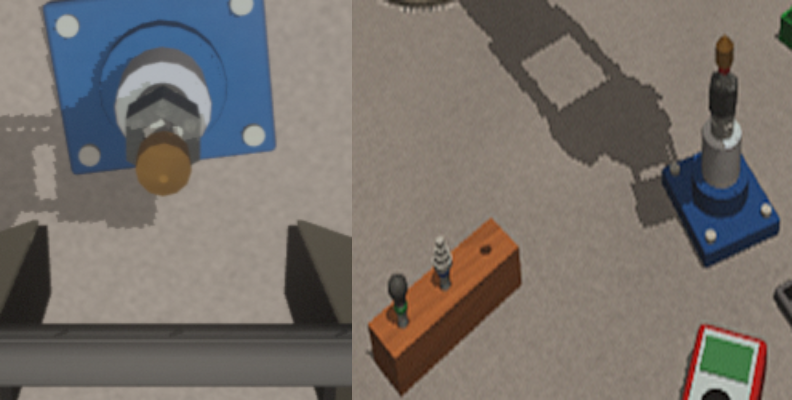

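The countersink stands upright in the chuck at crop (163,165) and (724,55). The nut's flats are still aligned with the fingers, so it did not slip in the grip, and the other cutters are undisturbed. I'll hand the job in.

```bash
python3 -c "
from plant import bot
print(bot.close_job(),bot.get_obs()['time'])"
```

```text
the job is handed in; nothing more can be done
the job is handed in; nothing more can be done
```

The countersink is clamped in the chuck and the job is handed in, after about 18 s of the allowed 72 s; no verdict is reported.

- **Seating:** I lowered the shank in until it met the stop with a gentle 8.6 N push. The tool stopped at a height of 139.0 mm; 139.1 mm was expected.
- **Tightening:** I turned the nut about 1.1 rad clockwise in one grip. The jaws touched the shank after about 0.55 rad.
- **Torque check:** The last slow readings were about 0.43 N m while turning, against about 0.22 N m turning freely, so roughly 0.21 N m above friction. The angle turned since contact suggests about 0.24 N m. Both are within the firm band of 0.17 to 0.25 N m.
- **Readings that disagreed:** A few earlier, noisier readings between 0.35 and 0.39 N m pointed to only about 0.15 N m above friction. I took these as not fully wound up, so the torque is the least certain part.
- **Final look:** The countersink stands upright, and the nut's flats still line up with the fingers, so it did not slip in the grip. The two other cutters are still in the rack. I did not check the bench tools one by one, but the arm stayed clear of them.

I viewed 11 pictures, one over the budget.

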